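# Strip the coffee grinder for washing

### The job

Strip the coffee grinder for washing: first sort its loose parts, laying the cleaning brush inside the oblong tray and the grinding ring inside the square dish, and let go of them. Then unlock the grinder's twist cap, which may have either hand: try turning it gently one way and, if it stops short and stays locked, the other way, never wrenching or tearing it. Lift the cap off and finish still holding it in the gripper about 10 cm straight above the grinder's top; leave the cups, jar and other things standing where they are.

Things in the scene. Friction and masses are not known exactly. Their poses are not given: they have to be found in the camera images.
- grinder: Coffee grinder fixed to the counter: a steel tower 84 mm square on a black foot 110 mm square. Origin: centre of its underside on the counter; x and y axes square with its sides, z up. Its flat top, on which the cap sits, is 150 mm above the origin. The top has a cross-shaped slot, hidden by the cap, whose arms run along the grinder's x and y axes.
- cap: Twist-lock cap on the grinder, 0.1 to 0.2 kg: a black disc 68 mm across, 8 mm thick, with an upright metal finger bar. Origin: centre of the disc's underside; x along the bar, z up. Below it a stem and a steel lug (48 x 7 mm, parallel to the bar, reaching 17 mm down) hook under the grinder's top. Locked at the start with the bar along a diagonal of the tower, +45 degrees (+-0.1 rad) from the grinder's x.
- cap_bar (a point): Middle of the cap's finger bar, 25 mm above the cap's origin; x along the bar. The bar is 56 mm long, 14 mm thick and stands from 8 to 42 mm above the cap's origin.
- grinder_top (a point): Centre of the grinder's top, 150 mm up, axes as the grinder's. Locked, the cap rises only 2 mm. It turns easily: one way (unseen, differs each time) it stops dead after 5 to 25 degrees, still locked; the other way it goes about 45 degrees to an end stop where the bar is parallel to the grinder's x or y axis (within 10 degrees) and it lifts straight off.
- brush: Grinder cleaning brush lying flat, 160 mm long, 50 g: wooden handle 14 mm wide and 14 mm high, with a metal band and bristle head 26 mm wide at one end. Origin: centre of its underside, mid-length (on the handle); x along the brush towards the bristles.
- brush_tip (a point): Bristle end of the brush, 80 mm from its middle, at mid-height.
- brush_tail (a point): Handle end of the brush, 80 mm from its middle, at mid-height.
- burr: Grinding ring of dark steel lying flat, 48 mm outside diameter, 24 mm hole, 16 mm high, 70 to 120 g. Origin: centre of its underside.
- long_tray: Oblong steel tray fixed to the counter, 240 mm (its x) by 130 mm (its y), 25 mm high, walls and floor 4 mm. Origin: centre of its underside.
- square_dish: Square steel dish fixed to the counter, 140 x 140 mm, 25 mm high, walls and floor 4 mm. Origin: centre of its underside.
- cup: Bystander: white espresso cup, 56 mm across, 50 mm high, between the brush and the ring. Origin: centre of its underside.
- jar: Bystander: storage jar, 72 mm across, 110 mm high. Origin: centre of its underside.
- tamper: Bystander: steel tamper standing on its 52 mm base, 80 mm high. Origin: centre of its underside.
- carton: Bystander: cardboard carton 90 x 170 x 130 mm high. Origin: centre of its underside.
- glass0: Bystander: glass mug, 66 mm across, 90 mm high, with a handle. Origin: centre of its underside.
- glass1: Bystander: glass mug, 66 mm across, 90 mm high, with a handle. Origin: centre of its underside.
- glass2: Bystander: glass mug, 66 mm across, 90 mm high, with a handle. Origin: centre of its underside.
Not all that is in view belongs to the job. Of the things that look like the burr, take the one that is farthest to the robot's left at the start.

How it is judged:
On the way, in this order (a step that is already met when the one before it is completed fails the run):
1. the brush lies in the oblong tray and the ring in the square dish, both let go, with the cap still on the grinder (x of brush_tip in the frame of long_tray between -0.118 and 0.118 m and y of brush_tip in the frame of long_tray between -0.064 and 0.064 m and z of brush_tip in the frame of long_tray between -0.01 and 0.03 m and x of brush_tail in the frame of long_tray between -0.118 and 0.118 m and y of brush_tail in the frame of long_tray between -0.064 and 0.064 m and z of brush_tail in the frame of long_tray between -0.01 and 0.03 m and x of burr in the frame of square_dish between -0.066 and 0.066 m and y of burr in the frame of square_dish between -0.066 and 0.066 m and z of burr in the frame of square_dish between -0.01 and 0.03 m and contact force between the fingers and brush below 0.3 N and contact force between the fingers and burr below 0.3 N and linear speed of each of brush, burr below 0.05 m/s and z of cap in the frame of grinder below 0.156 m), for 0.2 s.
2. the cap is unlocked and lifted off, held by the gripper (z of cap in the frame of grinder between 0.19 and 0.33 m and horizontal distance between cap and grinder below 0.08 m and contact force between cap and the fingers above 1 N and contact force between cap and grinder below 0.1 N), for 0.2 s.
At the end, for the whole second after the job is handed in: The gripper still holds the cap, at rest and upright within 0.4 rad, 60 to 180 mm above the grinder's top and within 80 mm of its axis, clear of the grinder; the whole brush lies inside the oblong tray and the ring inside the square dish, released and at rest (x of brush_tip in the frame of long_tray between -0.118 and 0.118 m and y of brush_tip in the frame of long_tray between -0.064 and 0.064 m and z of brush_tip in the frame of long_tray between -0.01 and 0.03 m and x of brush_tail in the frame of long_tray between -0.118 and 0.118 m and y of brush_tail in the frame of long_tray between -0.064 and 0.064 m and z of brush_tail in the frame of long_tray between -0.01 and 0.03 m and x of burr in the frame of square_dish between -0.066 and 0.066 m and y of burr in the frame of square_dish between -0.066 and 0.066 m and z of burr in the frame of square_dish between -0.01 and 0.03 m and contact force between the fingers and brush below 0.3 N and contact force between the fingers and burr below 0.3 N and linear speed of each of brush, burr, cap below 0.05 m/s and z of cap in the frame of grinder between 0.21 and 0.33 m and horizontal distance between cap and grinder below 0.08 m and contact force between cap and the fingers above 1 N and contact force between cap and grinder below 0.1 N and angle between cap's own z axis and vertical below 0.4 rad); the arm keeps its last pose, push and grip.
It fails at once if the cap is wrenched: more than 60 N between cap and grinder (contact force between cap and grinder above 60 N).
It fails at once if a bystander is moved more than 30 mm (distance of any of cup, glass0, glass1, glass2, jar, tamper, carton from where it was at the start of the episode above 0.03 m).
It also fails if it takes over 72 s, if anything falls off the work surface, if the arm or the gripper's body presses on something with over 40 N, if the wrist force passes 120 N, or if a joint passes its speed limit or range.

### The arm

A 6-joint arm with a two-finger parallel gripper is mounted at the origin on the work surface. World frame = base frame: x ahead of the robot, y to its left, z up, the work surface at z = 0. Lengths are in m, angles in rad, forces in N, time in s.
With the tool pointing down it reaches from about 0.275 to 0.725 m from the base axis. Payload 5.6 kg.
Tool frame: the origin (TCP) lies at the very end of the fingers, on their centre line; the grasp point (between the pads) lies 19 mm behind it (arm.pinch_z is the distance from the TCP to the grasp point, in m); z points along the fingers, y is the line along which they close (so a half turn about z gives the same grasp; the last joint's range is limited). The gripper opens to 85 mm and grips with 20 to 120 N. Pads are 22 mm wide; open, the fingers measure 114 mm over their backs; the gripper's body (76 mm by 85 mm) begins 54 mm behind the grasp point. The pads swing forward as they close: fully open they stand 13 mm farther back than shut.
Start: joints at [-0.888, 0.255, 0.108, 0, -1.424, -0.285], TCP at [0.213, -0.507, 0.231] pointing down, gripper open.
Joint ranges: [-2.95, 2.95], [-1.21, 1.97], [-1.09, 1.5], [-2.87, 1.71], [-2.94, -0.07], [-3.05, 3.05]. Speed limits (rad/s): [2.57, 2.57, 3.14, 3.14, 3.14, 3.14].

### API

Orientations are given as a unit quaternion [w, x, y, z].
In Python, from bench import arm, imaging, workorder, monitor gives the robot as it stands. Calls block until the motion is done:
- arm.move_to(position, orientation): joint-space move of the TCP to a pose.
- arm.move_l(position, rate=0.15, orientation=None, contact_N=None): straight line of the TCP; orientation=None keeps the orientation; rate is the mean speed in m/s. With contact_N (N) it stops when the force on the tool has changed by that much, and returns True; else False.
- arm.goto_joints(angles): joint-space move.
- arm.set_gripper(opening, squeeze=None): finger opening in m; squeeze is the grip in N (None keeps the last); returns when the fingers have stopped.
- arm.sleep(seconds).
- arm.solve_ik(position, orientation): joint angles nearest the present ones, or None.
- imaging.grab_frame(name): name is "side" or "top" or "wrist"; returns a dict with "image" (420x560x3 uint8, red, green, blue), "mtx" (3x3 intrinsics, pixels), "R" (3x3) and "t" (3): a world point X has camera coordinates R X + t; the wrist camera has in their place "T_tool_cam" (4x4, takes a point from camera to tool coordinates, whose origin is the TCP and whose axes are the flange's). Camera axes: x right, y down, z forward; pixel columns grow to the right and rows downward; lengths in m; the calibration is good to about 2 mm. A picture is of the moment at which its call begins: read the wrist's pose just before it. There is no depth.
A pose or a line that the arm cannot do raises arm.PlanningError and nothing moves.
- workorder.close_job(): hands the job in; it is judged then, once.
Readings, each from a call of its own:
- monitor.get_t(): time.
- monitor.get_joints(): joint angles.
- monitor.get_qvel(): joint speeds.
- monitor.get_effort(): joint torques, N m.
- monitor.get_position(): TCP position.
- monitor.get_orientation(): TCP orientation.
- monitor.get_ft_force(): force on the tool from outside, world axes, zero at the start.
- monitor.get_torque(): the same for the moment, N m.
- monitor.get_opening(): finger opening in m.
- monitor.get_gripper_force(): force on a finger pad.
Only numpy, scipy, OpenCV 4.12 (cv2) and the standard library are available. Lean on these libraries where they do the work, as an engineer would, in place of code of your own. Each camera call takes 0.05 s, during which the arm holds its last target. There are 200 camera calls.

## Working session

There is one attempt and no reset: what is moved stays moved. The work goes in short steps, each a Python script; the robot and the scene stay as the last script left them, time stands still between calls to the robot, and variables do not carry over. Pictures are saved under pics/ and viewed, at most 10 in all, crops included, and the job is handed in when it is done.

```bash
mkdir -p pics; ls; python3 - <<'E'
from bench import arm, imaging, workorder, monitor
import cv2,pickle
d={}
for n in ("top","side"):
    f=imaging.grab_frame(n); d[n]=f
    cv2.imwrite(f"pics/{n}0.png",cv2.resize(f["image"][:,:,::-1],(800,600),interpolation=cv2.INTER_CUBIC))
    print(n,f["mtx"].round(1).tolist(),f["R"].round(3).tolist(),f["t"].round(3).tolist())
pickle.dump(d,open("f0.pkl","wb"))
print(monitor.get_t(),monitor.get_orientation(),arm.pinch_z)
E
```

```text
pics
top [[460.4, 0.0, 275.3], [0.0, 460.4, 210.0], [0.0, 0.0, 1.0]] [[0.021, -1.0, -0.002], [-0.983, -0.021, -0.184], [0.184, 0.006, -0.983]] [-0.011, 0.554, 1.066]
side [[544.4, 0.0, 277.6], [0.0, 544.4, 205.2], [0.0, 0.0, 1.0]] [[-0.684, -0.73, 0.006], [-0.347, 0.317, -0.883], [0.642, -0.606, -0.47]] [0.361, 0.31, 1.246]
0.1 [-1.96328950e-04 -1.97569299e-01  9.80288539e-01  8.45295275e-04] 0.0187
```

View pics/top0.png

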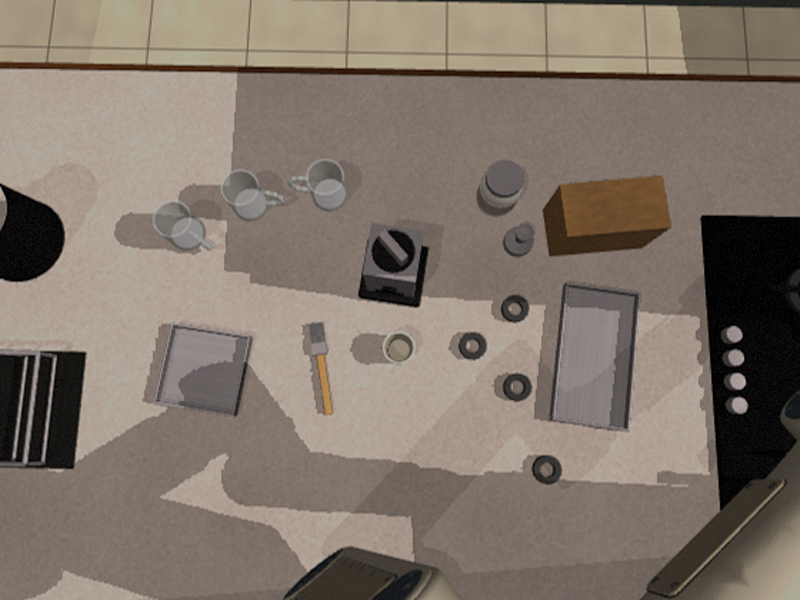

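View pics/side0.png

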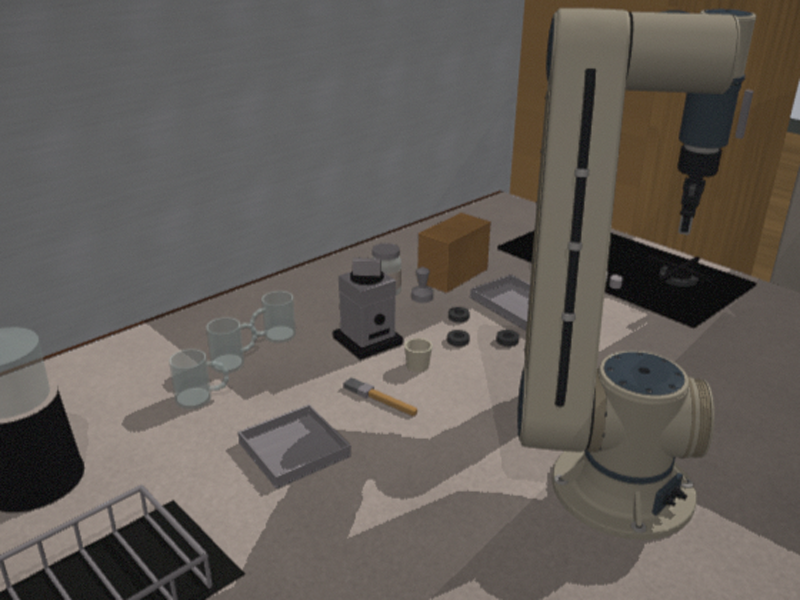

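The top view shows the target ring, the leftmost one, at (472,346). The brush runs from bristles (317,323) to tail (329,413). The tray is at (596,357), the dish at (204,370), the cap at (393,248) and the cup at (399,346).

```bash
cat > h.py <<'E'
from bench import arm, imaging, workorder, monitor
import numpy as np, cv2, pickle
from scipy.spatial.transform import Rotation as Rn
def ray(f,u,v,z):
    "pixel (original scale) -> world at height z"
    d=f["R"].T@np.linalg.solve(f["mtx"],[u,v,1.]); c=-f["R"].T@f["t"]
    return c+d*(z-c[2])/d[2]
def quat(yaw):
    "tool down; closing line (tool y) along world direction yaw"
    y=np.array([np.cos(yaw),np.sin(yaw),0]); z=np.array([0,0,-1.])
    q=Rn.from_matrix(np.c_[np.cross(y,z),y,z]).as_quat(); return q[[3,0,1,2]]
def best(p,yaw):
    "of the two equal grasps the one with the reachable, mid-range last joint"
    c=[]
    for k in (0,np.pi):
        j=arm.solve_ik(p,quat(yaw+k))
        if j is not None: c.append((abs(j[5]),yaw+k,j))
    return min(c,key=lambda a:a[0]) if c else None
def wrist():
    "wrist frame with world R,t"
    p=np.array(monitor.get_position()); q=np.array(monitor.get_orientation())
    f=imaging.grab_frame("wrist"); T=np.eye(4); T[:3,:3]=Rn.from_quat(q[[1,2,3,0]]).as_matrix(); T[:3,3]=p
    M=np.linalg.inv(T@f["T_tool_cam"]); f["R"],f["t"]=M[:3,:3],M[:3,3]; return f
def save(f,n,crop=None):
    im=f["image"][:,:,::-1]; cv2.imwrite(f"pics/{n}.png",cv2.resize(im,(800,600),interpolation=cv2.INTER_CUBIC))
E
python3 - <<'E'
from h import *
f=pickle.load(open("f0.pkl","rb"))["top"]
s=.7
for n,z,P in [("brush",.012,[(317,323),(329,413)]),("ring",.016,[(472,346)]),("rings",.016,[(515,308),(517,387),(547,469)]),
 ("tray",.025,[(565,285),(638,293),(628,431),(552,421)]),("dish",.025,[(174,325),(251,336),(237,415),(156,403)]),
 ("bar",.192,[(380,234),(405,262)]),("gtop",.15,[(372,226),(422,228),(363,292)]),("cup",.05,[(399,345)]),("tamper",.08,[(524,231)]),("jar",.11,[(504,178)]),("mug2",0.,[(330,195)])]:
    W=np.array([ray(f,u*s,v*s,z) for u,v in P]); print(n,W[:,:2].round(3).tolist(),"mean",W.mean(0)[:2].round(3), "d",np.linalg.norm(np.diff(W,axis=0),axis=1).round(3))
E
```

```text
brush [[0.517, 0.134], [0.363, 0.107]] mean [0.44 0.12] d [0.157]
ring [[0.482, -0.137]] mean [ 0.482 -0.137] d []
rings [[0.551, -0.212], [0.413, -0.213], [0.278, -0.262]] mean [ 0.414 -0.229] d [0.137 0.144]
tray [[0.592, -0.298], [0.58, -0.425], [0.344, -0.397], [0.357, -0.27]] mean [ 0.468 -0.347] d [0.127 0.238 0.128]
dish [[0.507, 0.379], [0.49, 0.245], [0.356, 0.26], [0.373, 0.399]] mean [0.432 0.321] d [0.135 0.135 0.139]
bar [[0.628, 0.023], [0.586, -0.016]] mean [0.607 0.003] d [0.057]
gtop [[0.653, 0.037], [0.652, -0.042], [0.547, 0.048]] mean [0.617 0.014] d [0.079 0.138]
cup [[0.477, -0.01]] mean [ 0.477 -0.01 ] d []
tamper [[0.671, -0.217]] mean [ 0.671 -0.217] d []
jar [[0.753, -0.179]] mean [ 0.753 -0.179] d []
mug2 [[0.757, 0.122]] mean [0.757 0.122] d []
```

```bash
cat >> h.py <<'E'
def over(p,yaw,z):
    b=best([p[0],p[1],z],yaw); arm.move_to([p[0],p[1],z],quat(b[1])); return b[1]
def stat(m): print(m,"t",round(monitor.get_t(),2),"pos",np.round(monitor.get_position(),3),"open",round(float(monitor.get_opening()),4),"gf",np.round(monitor.get_gripper_force(),1),"ft",np.round(monitor.get_ft_force(),1))
E
python3 - <<'E'
from h import *
brush=np.array([.440,.120]); a=np.deg2rad(10); tray=np.array([.468,-.347]); b=np.deg2rad(-6.5)
for p,y,z in [(brush,a+np.pi/2,.25),(tray,b+np.pi/2,.25),(brush,a+np.pi/2,.003),((.482,-.137),0,.0),((.432,.321),0,.15),((.607,.003),np.deg2rad(133),.28)]:
    r=best([*p,z],y); print(None if r is None else np.round(r[2],2))
over(brush,a+np.pi/2,.22); stat("over")
arm.set_gripper(.045,30)
f=wrist(); save(f,"w1"); pickle.dump(f,open("w1.pkl","wb"))
print(f["mtx"].round(1).tolist(),(-f["R"].T@f["t"]).round(3))
def px(X):
    c=f["R"]@X+f["t"]; c=f["mtx"]@c; return (c[:2]/c[2]/.7).round(0)
u=np.array([np.cos(a),np.sin(a)])
print([px(np.array([*(brush+u*k),.014])) for k in (-.08,0,.08)])
E
```

```text
[ 0.61  0.06 -0.08  0.   -1.43  1.13]
[-0.37  0.32  0.24  0.   -1.49 -1.31]
[ 0.61  0.28 -0.5   0.   -0.79  1.13]
[ 0.04  0.36 -0.39  0.   -0.82 -0.04]
[ 0.93  0.27 -0.08  0.   -1.22 -0.93]
[ 0.26  0.37  0.39  0.   -1.59 -1.08]
over t 2.48 pos [0.44  0.119 0.22 ] open 0.0856 gf 0.0 ft [ 0.3  1.3 -0.3]
[[359.3, 0.0, 274.4], [0.0, 359.3, 214.3], [0.0, 0.0, 1.0]] [0.512 0.133 0.362]
[array([392., 369.]), array([392., 262.]), array([392., 141.])]
```

View pics/w1.png

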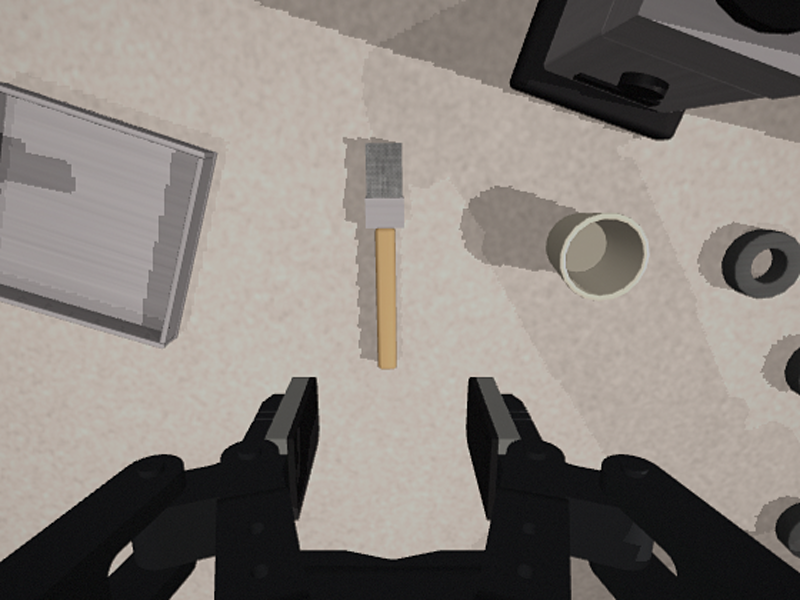

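The wrist view shows the brush from (383,142) to (388,368), about 4 mm left of my estimate and turned 1.3° more. I'll correct for that and pick it up.

```bash
python3 - <<'E'
from h import *
f=pickle.load(open("w1.pkl","rb"))
P=np.array([ray(f,u*.7,v*.7,.014)[:2] for u,v in [(383,142),(388,368)]]); c=P.mean(0); d=P[0]-P[1]
a=np.arctan2(d[1],d[0]); print(P.round(3),np.linalg.norm(d),c,np.rad2deg(a), "ring",ray(f,766*.7,261*.7,.016))
assert np.linalg.norm(c-[.44,.122])<.01 and abs(np.linalg.norm(d)-.16)<.01
tray=np.array([.468,-.347]); b=np.deg2rad(-6.5)
yw=over(c,a+np.pi/2,.10)
arm.move_l([*c,.003],.12); arm.set_gripper(.0,30); stat("grip")
arm.move_l([*c,.26],.3); stat("up")
assert monitor.get_opening()>.008
# keep the same end forward so that the half turn is no matter
over(tray,b+np.pi/2,.26); stat("tray")
arm.move_l([*tray,.03],.3)
print(arm.move_l([*tray,.007],.04,contact_N=6)); stat("down")
arm.set_gripper(.04); arm.move_l([*tray,.2],.3); stat("out")
ring=[.482,-.137]
over(ring,0,.15); arm.set_gripper(.08)
f=wrist(); save(f,"w2"); pickle.dump(f,open("w2.pkl","wb")); stat("ring")
E
```

```text
[[0.517 0.14 ]
 [0.362 0.109]] 0.15821355805889906 [0.43926265 0.1245028 ] 11.094972085385564 ring [ 0.48607234 -0.13237332  0.016     ]
grip t 4.89 pos [0.44  0.125 0.004] open 0.0131 gf 30.6 ft [-1.5  0.6  7. ]
up t 5.9 pos [0.438 0.124 0.258] open 0.013 gf 29.8 ft [ 0.5  0.4 -1.5]
tray t 8.01 pos [ 0.468 -0.347  0.26 ] open 0.0134 gf 29.9 ft [ 1.   1.  -0.1]
True
down t 9.47 pos [ 0.468 -0.347  0.008] open 0.0131 gf 30.5 ft [-0.9  1.2  4.6]
out t 10.64 pos [ 0.468 -0.347  0.2  ] open 0.0398 gf 0.0 ft [-0.6  0.4 -0.7]
ring t 12.33 pos [ 0.482 -0.137  0.15 ] open 0.0798 gf 0.0 ft [ 0.7 -0.5 -0.4]
```

View pics/w2.png

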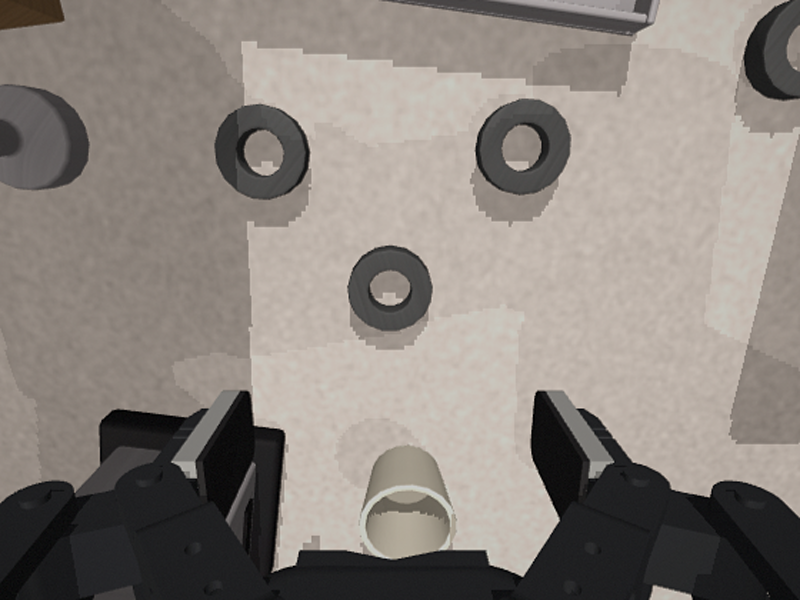

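The ring stands alone at (390,287) between the fingers. I'll grasp it and carry it to the dish, then look at the grinder.

```bash
python3 - <<'E'
from h import *
f=pickle.load(open("w2.pkl","rb"))
c=ray(f,390*.7,287*.7,.016)[:2]; print("ring",c)
assert np.linalg.norm(c-[.484,-.135])<.01
arm.move_l([*c,.04],.2); arm.move_l([*c,.0],.06,contact_N=8); stat("low")
arm.set_gripper(.0,40); stat("grip")
arm.move_l([*c,.27],.3); stat("up"); assert monitor.get_opening()>.04
dish=[.432,.321]
over(dish,0.,.27); arm.move_l([*dish,.03],.3)
print(arm.move_l([*dish,.004],.04,contact_N=6)); stat("down")
arm.set_gripper(.075); arm.move_l([*dish,.27],.3); stat("out")
t=imaging.grab_frame("top"); pickle.dump(t,open("t3.pkl","wb"))
p=[.525,.003]; print(over(p,np.pi/2,.30)); arm.set_gripper(.085)
f=wrist(); save(f,"w3"); pickle.dump(f,open("w3.pkl","wb")); stat("gr"); print((-f["R"].T@f["t"]).round(3))
im=t["image"][190:320,90:460,::-1]; cv2.imwrite("pics/t3.png",cv2.resize(im,None,fx=2.1,fy=2.1,interpolation=cv2.INTER_CUBIC))
E
```

```text
ring [ 0.48264503 -0.13828225]
low t 13.85 pos [ 0.483 -0.138  0.   ] open 0.0801 gf 0.0 ft [-0.1 -0.3 -0.3]
grip t 14.27 pos [ 0.483 -0.138  0.001] open 0.0468 gf 40.3 ft [-2.5  0.2  5.1]
up t 15.32 pos [ 0.482 -0.138  0.268] open 0.0468 gf 41.1 ft [-0.3 -0.1 -1.9]
True
down t 18.57 pos [0.432 0.321 0.005] open 0.0464 gf 41.5 ft [-0.8 -0.8  4. ]
out t 19.99 pos [0.431 0.321 0.268] open 0.0752 gf 0.0 ft [ 0.2 -0.2 -0.7]
4.71238898038469
gr t 22.26 pos [0.525 0.003 0.3  ] open 0.0846 gf 0.0 ft [0.7 1.1 0.8]
[0.598 0.004 0.442]
```

View pics/w3.png

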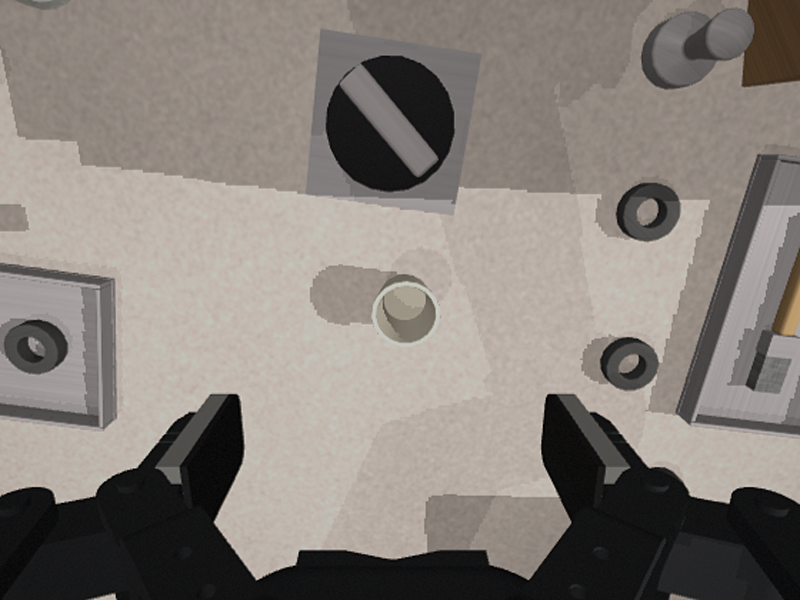

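View pics/t3.png

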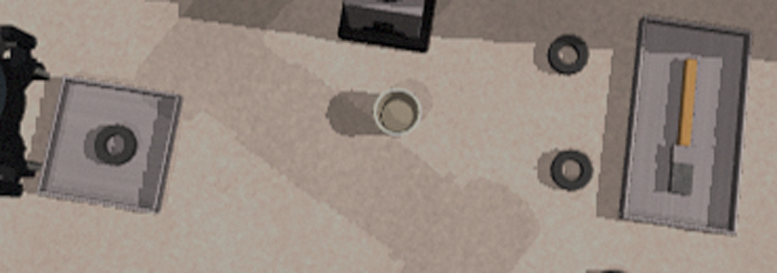

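Both parts lie in their trays. In the wrist view the grinder's top corners are at (321,29), (481,55), (454,214) and (306,193). The cap's disc is at (390,123) and the bar's top ends are at (351,73) and (427,168).

```bash
python3 - <<'E'
from h import *
f=pickle.load(open("w3.pkl","rb"))
g=np.array([ray(f,u*.7,v*.7,.15)[:2] for u,v in [(321,29),(481,55),(454,214),(306,193)]])
print(g.round(3),g.mean(0),[np.linalg.norm(g[i]-g[i-1]).round(3) for i in range(4)])
for i in range(4):
    d=g[i]-g[i-1]; print(np.rad2deg(np.arctan2(d[1],d[0])).round(1))
print("disc",ray(f,390*.7,123*.7,.158))
b=np.array([ray(f,u*.7,v*.7,.192)[:2] for u,v in [(351,73),(427,168)]]); d=b[0]-b[1]
print("bar",b.mean(0),np.linalg.norm(d),np.rad2deg(np.arctan2(d[1],d[0])))
c=b.mean(0)
for k in range(-50,51,25):
    for yy in (0,180):
        a=np.arctan2(d[1],d[0])+np.pi/2+np.deg2rad(k+yy)
        j=arm.solve_ik([*c,.165],quat(a)); j2=arm.solve_ik([*c,.28],quat(a)); print(k,yy,None if j is None else np.round(j,2)[[4,5]],j2 is not None)
E
```

```text
[[ 0.658  0.04 ]
 [ 0.646 -0.042]
 [ 0.564 -0.031]
 [ 0.576  0.052]] [0.61111884 0.00443507] [np.float64(0.083), np.float64(0.083), np.float64(0.082), np.float64(0.084)]
-8.0
-98.3
172.3
82.1
disc [0.61236447 0.00470198 0.158     ]
bar [0.6111877  0.00462588] 0.0538566577367776 40.37332748389988
-50 0 [-1.32 -2.  ] True
-50 180 [-1.32  1.14] True
-25 0 [-1.32 -1.57] True
-25 180 [-1.32  1.58] True
0 0 [-1.32 -1.13] True
0 180 [-1.32  2.01] True
25 0 [-1.32 -0.69] True
25 180 [-1.32  2.45] True
50 0 [-1.32 -0.26] True
50 180 [-1.32  2.89] True
```

```bash
python3 - <<'E'
from h import *
c=[.6112,.0046]; q=quat(np.deg2rad(40.4+90))
arm.move_to([*c,.26],q); arm.move_l([*c,.163],.1,contact_N=8); stat("down")
arm.set_gripper(0.,20); stat("grip"); 
T0=np.array(monitor.get_torque()); print(T0.round(2))
j0=np.array(monitor.get_joints()); 
def turn(sgn,lim,a0=0.):
    a=a0
    while abs(a-a0)<lim:
        a+=sgn*2
        j=j0.copy(); j[5]+=np.deg2rad(a); arm.goto_joints(j)
        T=np.array(monitor.get_torque())-T0; F=monitor.get_ft_force()
        print(a,T[2].round(3),np.round(F,1))
        if abs(T[2])>.3 or np.linalg.norm(F)>25: return a
    return a
a=turn(1,52); stat("end"); print(a)
E
```

```text
down t 25.43 pos [0.612 0.005 0.164] open 0.085 gf 0.0 ft [-0.4 -0.7 -0.3]
grip t 26.07 pos [0.611 0.005 0.163] open 0.0136 gf 23.3 ft [ 0.3 -0.5  1.4]
[-0.07 -0.01  0.06]
2.0 0.018 [-0.4 -0.5  0.5]
4.0 0.011 [-0.3  0.2  0.5]
6.0 -0.071 [ 0.  -0.5  0.3]
8.0 -0.015 [-0.1 -0.3  0.1]
10.0 -0.084 [-0.2  0.5  0.9]
12.0 0.014 [-0.1 -0.6  0.8]
14.0 0.006 [-0.5 -0.2  0.4]
16.0 -0.014 [-0.1  0.2  0.9]
18.0 -0.045 [-1.   0.9  0. ]
20.0 0.024 [-0.2  0.2  0.6]
22.0 -0.033 [ 0.1 -0.6  0.4]
24.0 0.041 [-1.  -0.4 -0.2]
26.0 -0.004 [ 0.9  0.2 -0.3]
28.0 -0.016 [0.  0.1 0.2]
30.0 -0.023 [ 0.3 -0.8  0.3]
32.0 0.025 [-0.1 -0.5  0.2]
34.0 -0.033 [ 0.  -0.7  0.5]
36.0 -0.016 [ 0.4  0.3 -0. ]
38.0 -0.046 [ 0.6 -0.1  0.7]
40.0 0.045 [ 0.4 -0.6  0.7]
42.0 -0.115 [ 2.1 -0.4 -0.6]
44.0 -0.554 [ 2.4  0.2 -1. ]
end t 31.57 pos [0.612 0.005 0.163] open 0.0134 gf 24.1 ft [ 2.4  0.2 -1. ]
44.0
```

The stop came at about 42°, where the bar is parallel to the grinder's axis, so the cap is unlocked. I'll ease off 2° and lift gently.

```bash
python3 - <<'E'
from h import *
j=np.array(monitor.get_joints()); j[5]-=np.deg2rad(1.8); arm.goto_joints(j)
arm.set_gripper(0.,40); p=np.array(monitor.get_position()); stat("pre")
hit=arm.move_l([p[0],p[1],p[2]+.02],.03,contact_N=8); stat(f"lift hit={hit}")
if not hit:
    arm.move_l([p[0],p[1],p[2]+.10],.1); arm.sleep(.6); stat("held")
    s=imaging.grab_frame("side"); im=s["image"][120:300,160:400,::-1]
    cv2.imwrite("pics/s4.png",cv2.resize(im,None,fx=3,fy=3,interpolation=cv2.INTER_CUBIC))
E
```

```text
pre t 32.04 pos [0.612 0.004 0.163] open 0.0134 gf 43.0 ft [ 1.7  0.1 -1. ]
lift hit=False t 32.86 pos [0.611 0.005 0.183] open 0.0136 gf 42.9 ft [-0.6  0.2 -1.4]
held t 34.41 pos [0.612 0.004 0.263] open 0.0134 gf 42.9 ft [ 0.6 -0.1 -1.1]
```

View pics/s4.png

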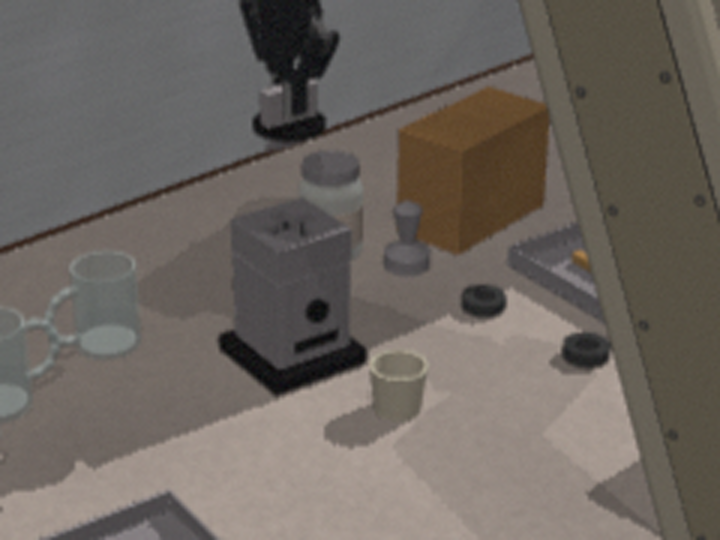

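The cap is in the gripper at (290,125), level and clear of the open slot in the grinder's top at (290,225). All the bystanders are in place.

```bash
python3 -c "
from bench import workorder
print(workorder.close_job())"
```

```text
the job is handed in; nothing more can be done
None
```

The job is handed in: brush in the oblong tray, ring in the square dish, and the unlocked cap held about 10 cm above the grinder at roughly 34 s; the judge returned no verdict.

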